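# Seat the keyed reference cell in the analyser and latch it

### The arm

A 7-joint arm with a two-finger parallel gripper is mounted at the origin on a cart in front of the work surface, level with it; the furniture and walls round the work are solid. World frame = base frame: x ahead of the robot, y to its left, z up, the work surface at z = 0. Lengths are in m, angles in degrees, forces in N, time in s.
With the tool pointing down it reaches from about 0.425 to 0.875 m from the base axis. Payload 4.7 kg.
Tool frame: the origin (TCP) lies midway between the tips of the shut fingers; the grasp point (between the pads) lies 19 mm behind it (env.tcp_to_grasp is the distance from the TCP to the grasp point, in m); z points along the fingers, x is the direction in which the jaws open and shut, and the axes are right-handed (so a half turn about z gives the same grasp; the last joint's range is limited). The gripper opens to 87 mm and grips with 3 to 60 N. Pads are 19 mm wide; open, the fingers measure 117 mm over their backs; the gripper's body (75 mm by 190 mm) begins 51 mm behind the grasp point.
Start: joints at [-62.332, 18.392, -4.016, 83.108, 1.295, 78.541, -3.26], TCP at [0.294, 0.58, 0.223] pointing down, gripper open.
Joint ranges: [-163.93, 163.93], [-17.29, 119.83], [-79.2, 71.16], [3.27, 140.29], [-89.18, 269.18], [5.43, 117.66], [-154.24, 154.24]. Speed limits (degrees/s): [147.25, 147.25, 180, 180, 180, 180, 180].

### API

Orientations are given as [roll, pitch, yaw] about the fixed x, y, z axes, in that order (R = Rz(yaw) Ry(pitch) Rx(roll)).
In Python, from cell import env, viewer gives the robot as it stands.
- The arm moves only by the shell command python3 -m pendant 'ROWS' [OPENING] [FORCE]. ROWS is JSON, a list of rows, each a list of 6 numbers: the shift along the tool's x, y, z each as a share of 0.1 m, from -1 to 1, then the turn, a rotation vector about the tool's x, y, z each as a share of 90 degrees, from -1 to 1. A call has exactly 8 rows; each row is the pose to reach, as a shift and turn from the pose commanded when the call began, along the tool's axes at that moment; what a row does not reach only later rows make up. A row lasts 1/8 s, in which the tool goes at most 62.5 mm and 10.7 degrees, less where a joint would pass 70% of its speed; a pose out of reach is approached as far as the arm can. A call with a number of a shift or a turn outside -1 to 1 is refused whole. A call with a gripper value outside its range is refused whole. OPENING is the finger opening in mm, from 0 to 87, set as the call begins (- or left out, the last holds). The fingers move at their own pace and stop on an object; FORCE is the grip in N (left out, the last holds). Time passes only in rows, so rows that repeat a pose let the fingers close, or fill a call up. It gives the time, the measured TCP pose, the force and the opening at its end, in the units of the state.
- env.get_obs(): the state, without advancing time (a new reading comes with each control period).
- viewer.read_camera(name): name is "scene" or "top" or "wrist"; returns a dict with "frame" (384x512x3 uint8, red, green, blue), "fx", "fy", "cx", "cy" (pixels), "view" (4x4, takes a point from world to camera coordinates); the wrist camera has in their place "hand_eye" (4x4, takes a point from camera to tool coordinates, whose origin is the TCP and whose axes are the tool frame's). Camera axes: x right, y down, z forward; pixel columns grow to the right and rows downward; lengths in m; the calibration is good to about 2 mm. The wrist camera is an equidistant fisheye: a pixel r from the principal point sees the ray r / f radians off the axis. A picture is of the moment at which its call begins: read the wrist's pose just before it. There is no depth.
- env.sign_off(): hands the job in, once; it reports no verdict.
The state is a dict: "time_s": time; "qpos": joint angles; "joint_velocities": joint speeds; "effort": joint torques, N m; "tool_pos": TCP position; "tool_rot": TCP orientation; "force": force on the tool from outside, world axes, zero at the start; "wrist_torque": the same for the moment, N m; "grip_width": finger opening in m.
Only numpy, scipy, OpenCV 4.12 (cv2) and the standard library are available. Lean on these libraries where they do the work, as an engineer would, in place of code of your own. Each camera call takes 0.05 s, during which the arm holds its last target.

### The job

Lift the dust plug out of the analyser's well and leave it standing in the small steel tray. Then set the reference cell that has a single key (not the one with two keys) in the well and turn it under light pressure, without forcing it, until its key finds the slot and it drops fully home. Finally swing the latch arm right round over it until it stops, and leave the two-key cell and the beaker where they are.

Things in the scene. Friction and masses are not known exactly. Their poses are not given: they have to be found in the camera images.
- analyser: Grey bench analyser, fixed to the bench, 190 mm deep (x), 170 mm wide (y), flat top 45 mm above the bench. Origin on the bench under the axis of the well (the casing spans x -90 to +100 and y -105 to +65 mm); -x is its front, towards the robot, +y its left, z up.
- seat (a point): Centre of the floor of the analyser's well, level with the casing's top (45 mm above the bench); axes as the analyser's. The well is the bore (40 mm diameter, 14 mm deep) of an aluminium seat ring that stands on the casing. A cell that is fully home has its underside on this floor, its middle 23 mm above this point and its key's top flush with the ring's rim.
- plug_mid (a point): Grey plastic dust plug, loose, standing in the well at the start; point half-way up its 40 mm height, on its axis, z up. From below: foot 35 mm diameter, 10 mm high; flange 60 mm diameter, 4 mm thick (it rests on the ring's rim); round grip 20 mm diameter, 26 mm high, from 6 mm below this point to 20 mm above it. 60 g.
- tray_in (a point): Small open square steel tray, fixed, 100 x 100 mm outside, walls 3 mm thick and 18 mm high; centre of its inner floor, 3 mm above the bench; x and y along its sides.
- cell_mid (a point): Aluminium reference cell with ONE key, loose, upright on the bench; point half-way up its 46 mm height, on its axis; z up, its own -x axis points at the key. From below: body 36 mm diameter, 18 mm high, 3 mm chamfer at the foot; then a grip stem 22 mm diameter, 28 mm high (5 mm below to 23 mm above this point), with dark grooves. About 150 g.
- other_cell_mid (a point): A second aluminium cell, the same but with TWO keys, on opposite sides (-x and +x); it does not fit this well and stays where it stands, on the bench near the first one. Point half-way up its 46 mm height.
- latch (a joint): Angle of the latch arm about its upright hinge, rad: 0 = closed against its stop, over the axis of the well; it starts open at 1.3 to 1.7 (arm pointing to the front, on the analyser's right) and can open to 1.9. Growing angle turns anticlockwise seen from above. Stiff enough to stay where it is left (about 0.6 N at the knob moves it).
- latch_hinge (a point): On the hinge axis of the latch, at the arm's mid-height: 78 mm to the right (-y) of the well's axis and 98 mm above the bench. The steel arm is 14 mm wide, 8 mm thick, its underside 94 mm above the bench, 3 mm above the top of a cell that is home; it cannot pass over a cell that is not home.
- latch_knob (a point): Middle of the black round upright knob on the arm's end, 104 mm from the hinge axis; the knob is 16 to 18 mm in diameter, 22 mm high (from 11 mm below to 11 mm above this point), on top of the arm: its middle is 115 mm above the bench. Closed, it stands 26 mm beyond (+y) the well's axis.
- beaker_mid (a point): Bystander: loose glass beaker, 58 mm wide, 68 mm high; point on its axis half-way up.
- rim (a point): Centre of the seat ring's flat rim (62 mm outside diameter), 14 mm above the seat. One slot 12.5 mm wide runs from the bore out to radius 26 mm, full height, open above. The ring's clocking differs from unit to unit: the slot lies anywhere within 35 degrees either side of the analyser's front (-x) and is not reported (axes here are the analyser's). The plug's flange hides it at first.
- cell_key (a point): Middle of the single-key cell's key: a block 8 mm wide and 8 mm high, 6 to 14 mm above the cell's underside, reaching out to 24 mm from the cell's axis (this point is 21 mm out); a dark line on the body's top marks its direction. With the key resting on the ring's rim the foot is in the bore and the cell stands 8 mm too high (its middle 31 mm above the seat).
There are look-alikes about, which are no part of the job. Leave any yellow look-alike of the part that bears plug_mid alone.

How it is judged (in metres and radians):
On the way, in this order (a step that is already met when the one before it is completed fails the run):
1. the dust plug stands in the tray, let go (horizontal distance between plug_mid and tray_in below 0.03 m and z of plug_mid in the frame of tray_in below 0.026 m and angle between plug_mid's own z axis and vertical below 0.15 rad and contact force between plug and the fingers below 0.1 N), for 0.2 s.
2. the single-key cell is fully home in the well, the latch still open (horizontal distance between cell_mid and seat below 0.004 m and z of cell_mid in the frame of seat below 0.0255 m and angle between cell_mid's own z axis and vertical below 0.08 rad and value of joint latch above 0.7 rad), for 0.2 s.
At the end, for the whole second after the job is handed in: The single-key cell is fully home in the well (within 2.5 mm of full depth, upright), the latch is swung over it to within 0.1 rad of its stop, and the dust plug stands upright in the tray, within 30 mm of its middle (horizontal distance between cell_mid and seat below 0.004 m and z of cell_mid in the frame of seat below 0.0255 m and angle between cell_mid's own z axis and vertical below 0.08 rad and value of joint latch below 0.1 rad and horizontal distance between plug_mid and tray_in below 0.03 m and z of plug_mid in the frame of tray_in below 0.026 m and angle between plug_mid's own z axis and vertical below 0.15 rad); the robot touches nothing.
It fails at once if the two-key cell is moved more than 30 mm (distance of other_cell_mid from where it was at the start of the episode above 0.03 m).
It fails at once if the beaker is moved more than 30 mm (distance of beaker_mid from where it was at the start of the episode above 0.03 m).
It fails at once if the cell is forced against the analyser with more than 100 N (contact force between cell and analyser above 100 N).
It also fails if it takes over 64 s, if anything falls off the work surface, if the arm or the gripper's body presses on something with over 40 N, if the wrist force passes 120 N, or if a joint passes its speed limit or range.

## Working session

There is one attempt and no reset: what is moved stays moved. The work goes in short steps, Python scripts to look and compute and a shell command to move; the robot and the scene stay as the last step left them, time stands still between calls to the robot, and variables do not carry over. Pictures are saved under pics/ and viewed, and the job is handed in when it is done.

```bash
ls; mkdir -p pics; python3 - <<'E'
from cell import env, viewer
import cv2
print(env.get_obs()); print(env.tcp_to_grasp)
for n in ["scene","top","wrist"]:
    d=viewer.read_camera(n); cv2.imwrite(f"pics/{n}0.png",d["frame"][:,:,::-1])
    print(n,{k:(v.tolist() if hasattr(v,'tolist') else v) for k,v in d.items() if k!="frame"})
E
```

```text
pics
{'time_s': 0.0, 'qpos': array([-62.33133141,  18.43930163,  -4.01471394,  83.17317724,
         1.29455478,  78.54259183,  -3.26057707]), 'joint_velocities': array([-0.17108767, -0.13604044, -0.0234962 , -0.02096791,  0.08354289,
        0.10560252, -0.04964704]), 'effort': array([ 1.76070921e-04, -4.91286206e+01, -4.04068977e-01, -3.12524056e+01,
       -6.39024074e-02,  4.38190112e-02,  1.87051978e-04]), 'tool_pos': array([0.29348776, 0.57935097, 0.22147379]), 'tool_rot': array([1.79994404e+02, 1.09855366e-01, 6.31395958e+01]), 'force': array([-0.24505942,  0.20341744, -0.30027546]), 'wrist_torque': array([-0.02376251, -0.00221256, -0.05177135]), 'grip_width': 0.08712948761647246}
0.0187
scene {'fx': 365.47347350144236, 'fy': 365.47347350144236, 'cx': 257.66594840657945, 'cy': 192.3232606940755, 'view': [[-0.49268829603421116, -0.8701014400335249, -0.013480615805384009, 0.35026382834724284], [-0.4867290056281322, 0.2883819142936599, -0.8245791330057862, 0.30348801010215076], [0.7213550568417438, -0.3996990812597785, -0.5655860026635504, 0.5903089436176489], [0.0, 0.0, 0.0, 1.0]]}
top {'fx': 443.4306077563422, 'fy': 443.4306077563422, 'cx': 250.98089076448366, 'cy': 199.15245719661394, 'view': [[-0.021969273088999135, -0.9997392654195456, -0.006225127976846355, 0.13271439764057383], [-0.9987147831814899, 0.022230374253488734, -0.045547692754951956, 0.4993434140885414], [0.04567420382109202, 0.0052164776369657585, -0.9989427688643489, 1.188046317629329], [0.0, 0.0, 0.0, 1.0]]}
wrist {'fx': 297.3186396354542, 'fy': 297.3186396354542, 'cx': 257.61324325619796, 'cy': 199.16692960216832, 'hand_eye': [[0.9999997937794839, -0.0006298156159317984, 0.00012559170454525657, -0.00037612866546821166], [0.0005712294244180254, 0.9616633456424065, 0.2742321705139551, -0.07565194000364484], [-0.0002934926421585386, -0.2742320422199787, 0.9616635070969086, -0.16312958923473048], [0.0, 0.0, 0.0, 1.0]]}
```

View pics/scene0.png

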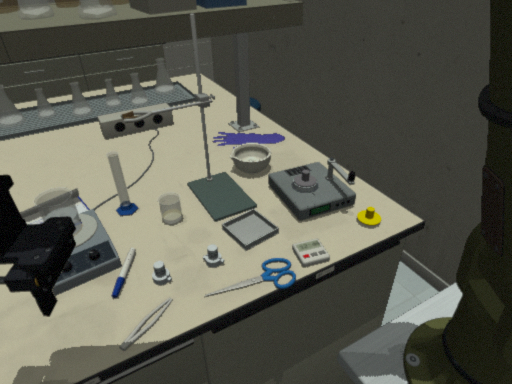

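View pics/top0.png

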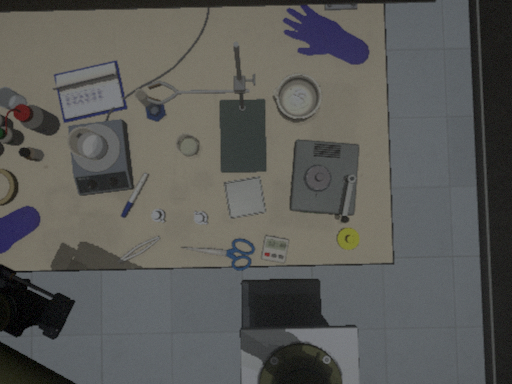

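View pics/wrist0.png

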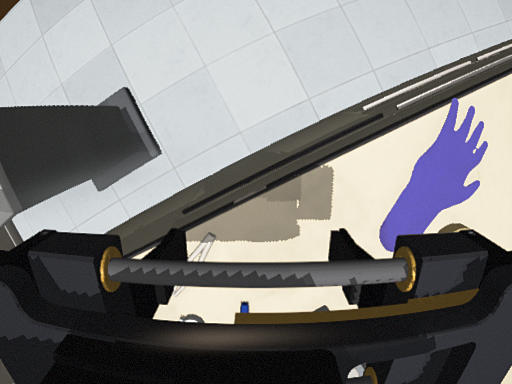

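The scene view shows the analyser at (310,190), the tray at (250,229), cells at (160,272) and (212,256), the beaker at (171,208), and the yellow look-alike at (369,216). In the top view the cells are at (158,215) and (201,217), the plug at (318,178) and the tray at (245,197). I'll zoom in on these.

```bash
cat > h.py <<'E'
import numpy as np, cv2
from cell import env, viewer
from scipy.spatial.transform import Rotation as R
def cam(n):
    o=env.get_obs(); d=viewer.read_camera(n); d["obs"]=o; d["name"]=n; return d
def T_tool(o):
    T=np.eye(4); T[:3,:3]=R.from_euler('xyz',o["tool_rot"],degrees=True).as_matrix(); T[:3,3]=o["tool_pos"]; return T
def ray(d,u,v):
    x=(u-d["cx"])/d["fx"]; y=(v-d["cy"])/d["fy"]
    if d["name"]=="wrist":
        r=np.hypot(x,y); s=np.sin(r)/r if r>1e-9 else 1.
        c=np.array([x*s,y*s,np.cos(r)]); T=T_tool(d["obs"])@d["hand_eye"]
    else:
        c=np.array([x,y,1.]); T=np.linalg.inv(d["view"])
    w=T[:3,:3]@c; return T[:3,3],w/np.linalg.norm(w)
def onz(d,u,v,z):
    p,w=ray(d,u,v); return p+w*(z-p[2])/w[2]
def proj(d,P):
    P=np.append(P,1.)
    if d["name"]=="wrist":
        c=np.linalg.inv(T_tool(d["obs"])@d["hand_eye"])@P
        th=np.arctan2(np.hypot(c[0],c[1]),c[2]); a=np.arctan2(c[1],c[0])
        return d["cx"]+d["fx"]*th*np.cos(a), d["cy"]+d["fy"]*th*np.sin(a)
    c=d["view"]@P; return d["cx"]+d["fx"]*c[0]/c[2], d["cy"]+d["fy"]*c[1]/c[2]
def tri(rays):
    A=np.zeros((3,3));b=np.zeros(3)
    for p,w in rays:
        M=np.eye(3)-np.outer(w,w);A+=M;b+=M@p
    return np.linalg.solve(A,b)
def crop(d,x0,y0,x1,y1,s,fn):
    im=d["frame"][y0:y1,x0:x1,::-1]; cv2.imwrite(fn,cv2.resize(im,None,fx=s,fy=s,interpolation=cv2.INTER_CUBIC))
def plan(target, yaw=None, o=None):
    "shift in tool axes (share of .1m) & yaw turn, tool down"
    o=o or env.get_obs(); Rt=T_tool(o)[:3,:3]
    return Rt.T@(np.array(target)-o["tool_pos"])/0.1
E
python3 - <<'E'
from h import *
d=cam("top")
crop(d,130,120,370,260,3.3,"pics/topc.png")
s=cam("scene"); crop(s,100,140,400,320,2.6,"pics/scenec.png")
for n,u,v,z in [("plug",318,177.5,.085),("cellA",158,215,.046),("cellB",201,217,.046),("tray",245,197,.01),("beaker",188,146,.068),("knob",345,216,.115),("yell",348,238,.03)]:
    print(n,onz(d,u,v,z))
for n,u,v,z in [("plug",306,175,.085),("cellA",160,266,.046),("cellB",212,249,.046),("tray",250,229,.01),("knob",351,177,.12)]:
    print(n,onz(s,u,v,z))
E
```

```text
plug [ 0.55013815 -0.05039747  0.085     ]
cellA [0.46435272 0.36665095 0.046     ]
cellB [0.45661415 0.25369281 0.046     ]
tray [0.50843781 0.13773032 0.01      ]
beaker [0.64128515 0.28173634 0.068     ]
knob [ 0.45071173 -0.10971552  0.115     ]
yell [ 0.39255326 -0.13328026  0.03      ]
plug [ 0.54230488 -0.0507998   0.085     ]
cellA [0.45719797 0.37190347 0.046     ]
cellB [0.44959597 0.25994956 0.046     ]
tray [0.50438254 0.13832973 0.01      ]
knob [ 0.4347873  -0.10297023  0.12      ]
```

View pics/topc.png

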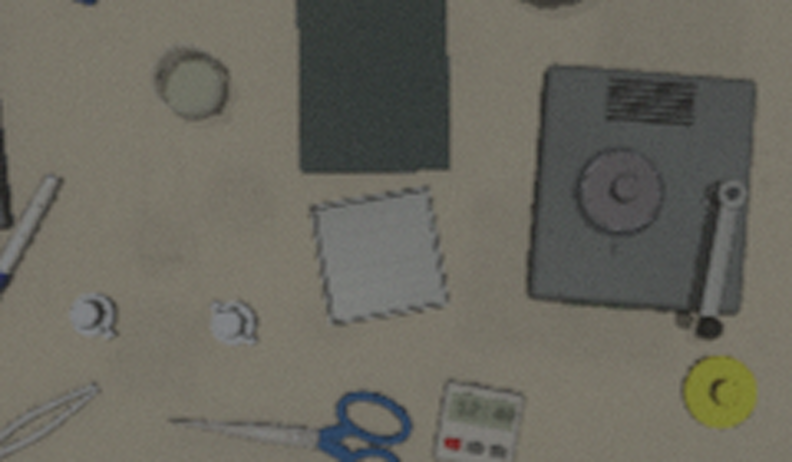

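View pics/scenec.png

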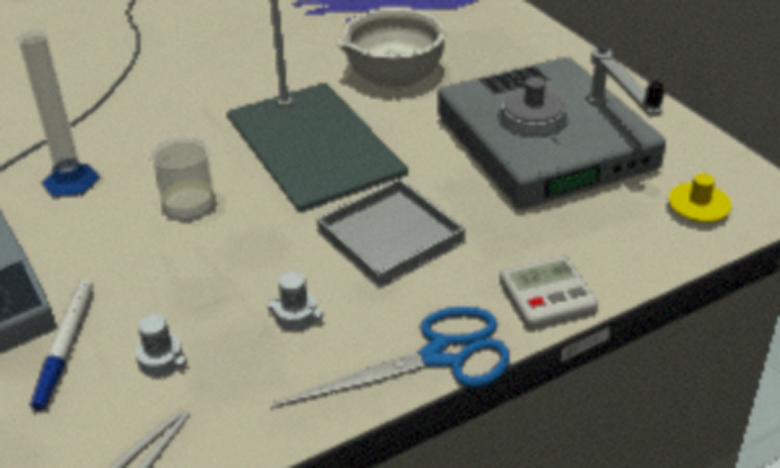

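```bash
python3 - <<'E'
from h import *
d=cam("top")
C=lambda x,y:(130+x/3.3,120+y/3.3)
cs=[onz(d,*C(*p),.045) for p in [(548,68),(753,80),(740,312),(530,298)]]
print(np.round(cs,4)); 
e=cs[0]-cs[3]; e2=cs[1]-cs[2]; e3=cs[0]-cs[1]
print([np.degrees(np.arctan2(v[1],v[0])) for v in (e,e2)], np.degrees(np.arctan2(-e3[0],e3[1])))
print("plugtop",onz(d,*C(627,188),.089),"fl",onz(d,*C(620,192),.063))
print("rot knob", onz(d,*C(709,327),.126),"hinge",onz(d,*C(733,193),.1))
t=[onz(d,*C(*p),.018) for p in [(312,207),(430,188),(447,300),(335,323)]]
print(np.round(t,4),np.mean(t,0)); 
print(plan([.548,-.05,.22]))
E
```

```text
[[ 0.653  -0.0012  0.045 ]
 [ 0.6395 -0.1649  0.045 ]
 [ 0.4542 -0.1484  0.045 ]
 [ 0.469   0.0181  0.045 ]]
[np.float64(-5.963495744753354), np.float64(-5.067828646390224)] -4.699198195123939
plugtop [ 0.55100665 -0.05491081  0.089     ] fl [ 0.55038131 -0.05327319  0.063     ]
rot knob [ 0.44315371 -0.1068477   0.126     ] hinge [ 0.54436157 -0.13360645  0.1       ]
[[0.5478 0.1919 0.018 ]
 [0.5612 0.0952 0.018 ]
 [0.4694 0.0834 0.018 ]
 [0.4527 0.175  0.018 ]] [0.50776239 0.13637384 0.018     ]
[-4.46866072  5.11413036  0.02487203]
```

```bash
M='[[-0.11,0.125,0,0,0,0],[-0.22,0.25,0,0,0,0],[-0.33,0.38,0,0,0,0],[-0.45,0.5,0,0,0,0],[-0.56,0.62,0,0,0,0],[-0.67,0.75,0,0,0,0],[-0.78,0.88,0,0,0,0],[-0.9,1,0,0,0,0]]'; echo skip
python3 -m pendant '[[-0.11,0.125,0,0,0,0],[-0.22,0.25,0,0,0,0],[-0.33,0.38,0,0,0,0],[-0.45,0.5,0,0,0,0],[-0.56,0.62,0,0,0,0],[-0.67,0.75,0,0,0,0],[-0.78,0.88,0,0,0,0],[-0.9,1,0,0,0,0]]' 60 10
```

```text
skip
time_s: 1.3
tool_pos: [0.3428, 0.4533, 0.2226]
tool_rot: [180.0, -0.0, 63.1]
force: [0.3, 0.3, 0.6]
grip_width: 0.0598
```

```bash
python3 -m pendant '[[-0.11,0.125,0,0,0,0],[-0.22,0.25,0,0,0,0],[-0.33,0.38,0,0,0,0],[-0.45,0.5,0,0,0,0],[-0.56,0.62,0,0,0,0],[-0.67,0.75,0,0,0,0],[-0.78,0.88,0,0,0,0],[-0.9,1,0,0,0,0]]'
python3 -m pendant '[[-0.11,0.125,0,0,0,0],[-0.22,0.25,0,0,0,0],[-0.33,0.38,0,0,0,0],[-0.45,0.5,0,0,0,0],[-0.56,0.62,0,0,0,0],[-0.67,0.75,0,0,0,0],[-0.78,0.88,0,0,0,0],[-0.9,1,0,0,0,0]]'
python3 -m pendant '[[-0.11,0.125,0,0,0,0],[-0.22,0.25,0,0,0,0],[-0.33,0.38,0,0,0,0],[-0.45,0.5,0,0,0,0],[-0.56,0.62,0,0,0,0],[-0.67,0.75,0,0,0,0],[-0.78,0.88,0,0,0,0],[-0.9,1,0,0,0,0]]'
python3 -m pendant '[[-0.11,0.125,0,0,0,0],[-0.22,0.25,0,0,0,0],[-0.33,0.38,0,0,0,0],[-0.45,0.5,0,0,0,0],[-0.56,0.62,0,0,0,0],[-0.67,0.75,0,0,0,0],[-0.78,0.88,0,0,0,0],[-0.85,1,0,0,0,0]]'
python3 - <<'E'
from h import *
d=cam("wrist"); print(d["obs"]["tool_pos"],d["obs"]["tool_rot"])
cv2.imwrite("pics/w1.png",cv2.resize(d["frame"][:,:,::-1],None,fx=1.5,fy=1.5))
E
```

```text
time_s: 2.3
tool_pos: [0.3913, 0.3278, 0.2226]
tool_rot: [180.0, -0.0, 63.1]
force: [0.8, -0.5, 0.2]
grip_width: 0.0599
time_s: 3.3
tool_pos: [0.4398, 0.2024, 0.2226]
tool_rot: [180.0, -0.0, 63.1]
force: [-0.6, -0.4, -0.0]
grip_width: 0.0601
time_s: 4.3
tool_pos: [0.4884, 0.077, 0.2226]
tool_rot: [180.0, -0.0, 63.1]
force: [0.7, -0.0, -0.6]
grip_width: 0.06
time_s: 5.3
tool_pos: [0.5391, -0.0442, 0.2226]
tool_rot: [180.0, -0.0, 63.1]
force: [0.6, -0.5, 0.9]
grip_width: 0.0603
[ 0.53909504 -0.04419843  0.22258429] [ 1.79993323e+02 -4.64018760e-03  6.31070424e+01]
```

View pics/w1.png

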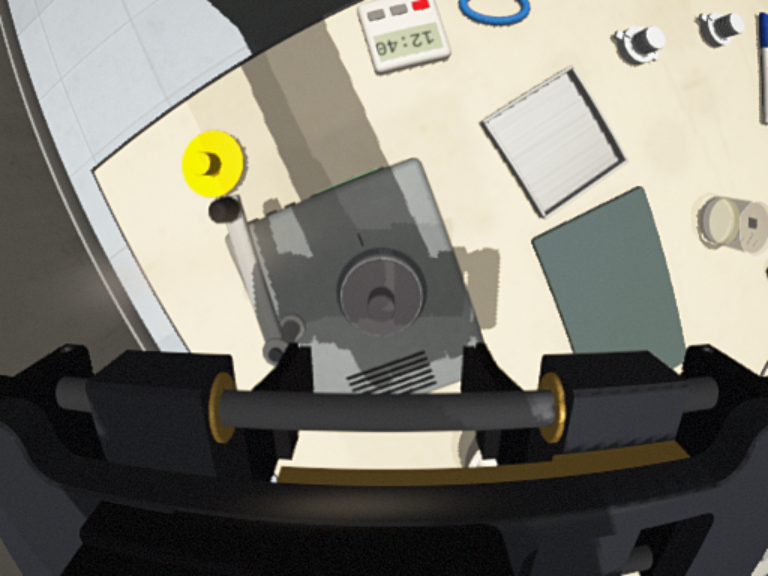

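The wrist view shows the plug flange centred near (255,195) in original pixels, the grip top near (254,198), the tray at about (368,95), and the cells at upper right, with the single-key one furthest right.

```bash
python3 - <<'E'
from h import *
d=cam("wrist")
crop(d,215,150,295,235,7,"pics/w1c.png")
crop(d,310,0,512,170,3.8,"pics/w1d.png")
np.savez("w1.npz",**{k:d[k] for k in ("frame","fx","fy","cx","cy","hand_eye")})
for z,u,v in [(.063,382/1.5,292/1.5),(.089,381/1.5,297/1.5)]: print(onz(d,u,v,z))
t=[onz(d,u/1.5,v/1.5,.018) for u,v in [(482,123),(572,68),(624,158),(545,216)]]
print(np.round(t,4),np.mean(t,0))
print("knob",onz(d,223/1.5,209/1.5,.126))
E
```

```text
[ 0.5483029  -0.05448972  0.063     ]
[ 0.54503438 -0.05329383  0.089     ]
[[0.468  0.0782 0.018 ]
 [0.4546 0.1762 0.018 ]
 [0.5459 0.1888 0.018 ]
 [0.562  0.095  0.018 ]] [0.50760434 0.13454587 0.018     ]
knob [ 0.44293716 -0.10825325  0.126     ]
```

View pics/w1c.png

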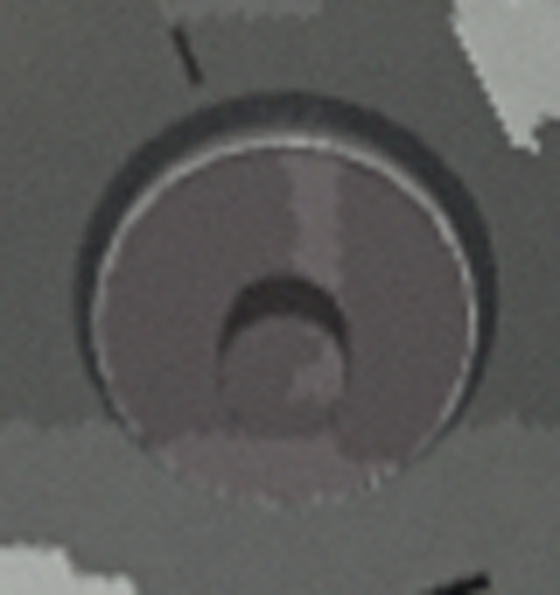

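View pics/w1d.png

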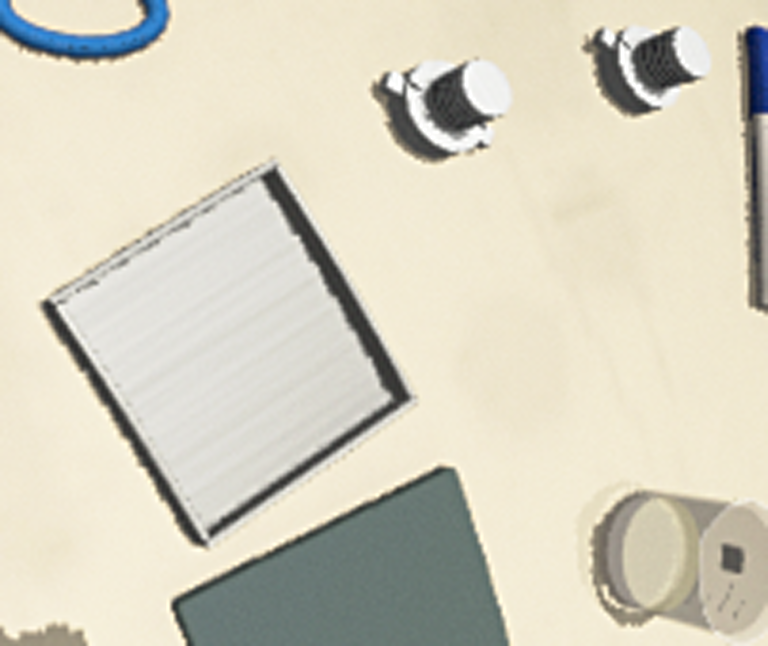

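```bash
python3 - <<'E'
from h import *
d=cam("wrist")
print(onz(d,255.6,195.7,.063),onz(d,255.4,203.6,.089))
p=(onz(d,255.6,195.7,.063)+onz(d,255.4,203.6,.089))/2
print(p,plan([p[0],p[1],.066]))
C=lambda x,y:(310+x/3.8,0+y/3.8)
for n,c,z in [("topA",(690,53),.046),("keyA",(603,40),.012),("topB",(490,88),.046),("keyB1",(393,83),.012)]: print(n,onz(d,*C(*c),z))
E
```

```text
[ 0.54914405 -0.05290251  0.063     ] [ 0.55040148 -0.05358001  0.089     ]
[ 0.54977276 -0.05324126  0.076     ] [-0.03607483  0.14056746  1.56432149]
topA [0.46324099 0.37508589 0.046     ]
keyA [0.44683622 0.36213617 0.012     ]
topB [0.4535008  0.26239597 0.046     ]
keyB1 [0.43830388 0.24650286 0.012     ]
```

```bash
python3 -m pendant '[[-0.01,0.04,0.15,0,0,0],[-0.02,0.08,0.3,0,0,0],[-0.035,0.14,0.45,0,0,0],[-0.035,0.14,0.6,0,0,0],[-0.035,0.14,0.75,0,0,0],[-0.035,0.14,0.9,0,0,0],[-0.035,0.14,1,0,0,0],[-0.035,0.14,1,0,0,0]]' 50
python3 -m pendant '[[0,0,0.1,0,0,0],[0,0,0.2,0,0,0],[0,0,0.3,0,0,0],[0,0,0.4,0,0,0],[0,0,0.48,0,0,0],[0,0,0.54,0,0,0],[0,0,0.56,0,0,0],[0,0,0.56,0,0,0]]'
python3 -m pendant '[[0,0,0,0,0,0],[0,0,0,0,0,0],[0,0,0,0,0,0],[0,0,0,0,0,0],[0,0,0,0,0,0],[0,0,-0.05,0,0,0],[0,0,-0.12,0,0,0],[0,0,-0.2,0,0,0]]' 0 15
```

```text
time_s: 6.45
tool_pos: [0.5491, -0.0524, 0.1217]
tool_rot: [-179.9, 0.0, 63.1]
force: [-0.2, 0.3, 0.1]
grip_width: 0.0501
time_s: 7.45
tool_pos: [0.5497, -0.0525, 0.0666]
tool_rot: [180.0, -0.0, 63.1]
force: [-0.8, 0.1, 0.2]
grip_width: 0.0501
time_s: 8.45
tool_pos: [0.5497, -0.0524, 0.0872]
tool_rot: [180.0, -0.0, 63.1]
force: [0.4, -0.2, -1.3]
grip_width: 0.0196
```

```bash
python3 - <<'E'
from h import *
print(plan([.5076,.1350,.0215]))
E
```

```text
[ 1.4818106  -1.22284764  0.656876  ]
```

```bash
python3 -m pendant '[[0.05,-0.04,-0.1,0,0,0],[0.14,-0.11,-0.1,0,0,0],[0.24,-0.19,-0.1,0,0,0],[0.34,-0.27,-0.1,0,0,0],[0.44,-0.35,-0.1,0,0,0],[0.54,-0.43,-0.1,0,0,0],[0.64,-0.51,-0.1,0,0,0],[0.75,-0.6,-0.1,0,0,0]]'
python3 -m pendant '[[0.1,-0.085,0,0,0,0],[0.2,-0.17,0,0,0,0],[0.3,-0.255,0,0,0,0],[0.4,-0.34,0,0,0,0],[0.5,-0.425,0.1,0,0,0],[0.6,-0.51,0.2,0,0,0],[0.68,-0.58,0.28,0,0,0],[0.73,-0.62,0.36,0,0,0]]'
python3 -m pendant '[[0,0,0.06,0,0,0],[0,0,0.12,0,0,0],[0,0,0.18,0,0,0],[0,0,0.24,0,0,0],[0,0,0.3,0,0,0],[0,0,0.35,0,0,0],[0,0,0.38,0,0,0],[0,0,0.39,0,0,0]]'
```

```text
time_s: 9.45
tool_pos: [0.5298, 0.0424, 0.0965]
tool_rot: [180.0, -0.0, 63.1]
force: [0.5, -0.3, -0.7]
grip_width: 0.0196
time_s: 10.45
tool_pos: [0.5073, 0.1354, 0.0597]
tool_rot: [-180.0, 0.0, 63.2]
force: [-0.3, -0.1, -0.6]
grip_width: 0.0202
time_s: 11.45
tool_pos: [0.5076, 0.1347, 0.0214]
tool_rot: [-180.0, 0.0, 63.1]
force: [0.0, -0.1, -0.5]
grip_width: 0.0194
```

Less than 1 mm above the tray floor: release and rise.

```bash
python3 -m pendant '[[0,0,0.01,0,0,0],[0,0,0.01,0,0,0],[0,0,0.01,0,0,0],[0,0,0,0,0,0],[0,0,-0.05,0,0,0],[0,0,-0.25,0,0,0],[0,0,-0.5,0,0,0],[0,0,-0.8,0,0,0]]' 50
python3 - <<'E'
from h import *
d=cam("wrist"); print(d["obs"]["tool_pos"])
cv2.imwrite("pics/w2.png",cv2.resize(d["frame"][:,:,::-1],None,fx=1.5,fy=1.5))
E
```

```text
time_s: 12.45
tool_pos: [0.5074, 0.1346, 0.1024]
tool_rot: [-180.0, 0.0, 63.1]
force: [0.4, 0.5, 0.4]
grip_width: 0.0495
[0.50735526 0.13458589 0.10237747]
```

View pics/w2.png

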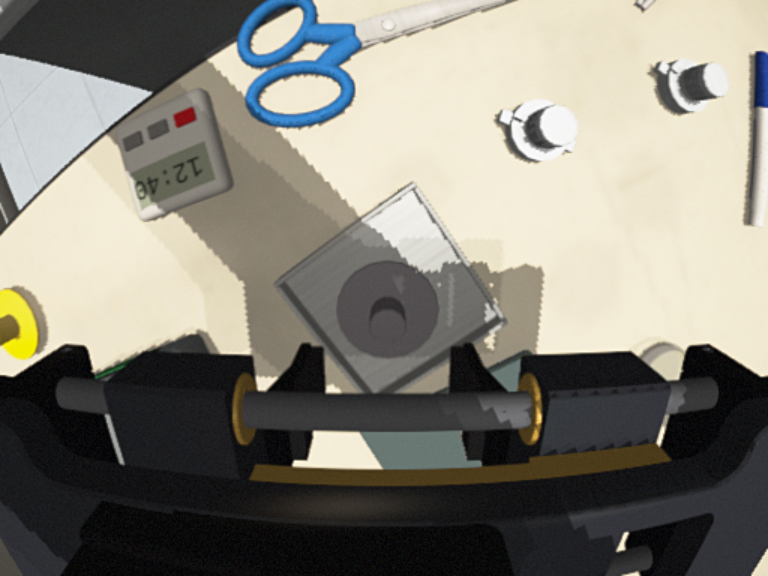

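```bash
python3 -m pendant '[[0.06,-0.05,-0.1,0,0,0],[0.18,-0.14,-0.15,0,0,0],[0.3,-0.23,-0.15,0,0,0],[0.43,-0.33,-0.15,0,0,0],[0.56,-0.43,-0.15,0,0,0],[0.69,-0.53,-0.15,0,0,0],[0.82,-0.63,-0.15,0,0,0],[0.95,-0.73,-0.15,0,0,0]]' 45
python3 -m pendant '[[0.12,-0.09,0,0,0,0],[0.24,-0.18,0,0,0,0],[0.36,-0.27,0,0,0,0],[0.48,-0.37,0,0,0,0],[0.6,-0.46,0,0,0,0],[0.75,-0.56,0,0,0,0],[0.88,-0.66,0,0,0,0],[0.95,-0.73,0,0,0,0]]'
python3 - <<'E'
from h import *
d=cam("wrist"); print(d["obs"]["tool_pos"],d["obs"]["tool_rot"])
cv2.imwrite("pics/w3.png",cv2.resize(d["frame"][:,:,::-1],None,fx=1.5,fy=1.5))
crop(d,200,150,310,240,7,"pics/w3c.png")
E
```

```text
time_s: 13.5
tool_pos: [0.4852, 0.2535, 0.1165]
tool_rot: [180.0, -0.0, 63.1]
force: [-0.5, 0.6, -0.4]
grip_width: 0.0446
time_s: 14.5
tool_pos: [0.4627, 0.3716, 0.1165]
tool_rot: [-180.0, -0.0, 63.2]
force: [-0.7, -0.0, -0.1]
grip_width: 0.0449
[0.46273341 0.37161168 0.11645607] [-1.79992086e+02 -2.87027550e-03  6.32058697e+01]
```

View pics/w3.png

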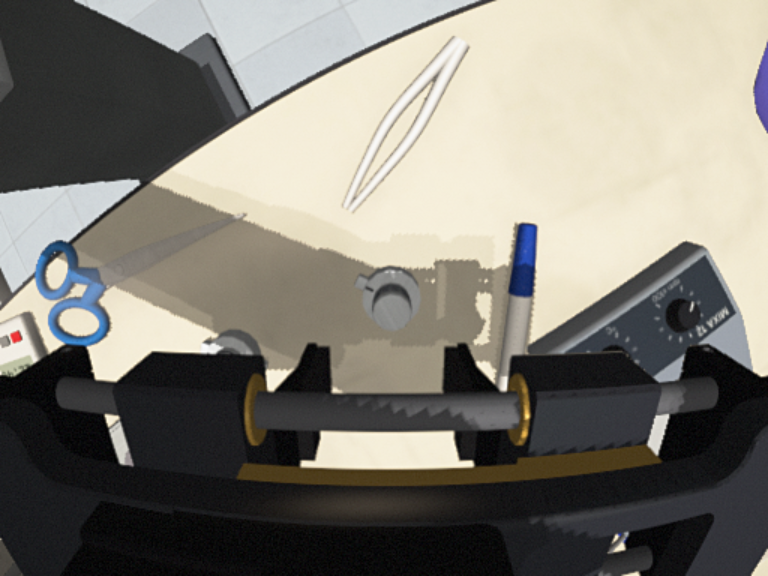

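View pics/w3c.png

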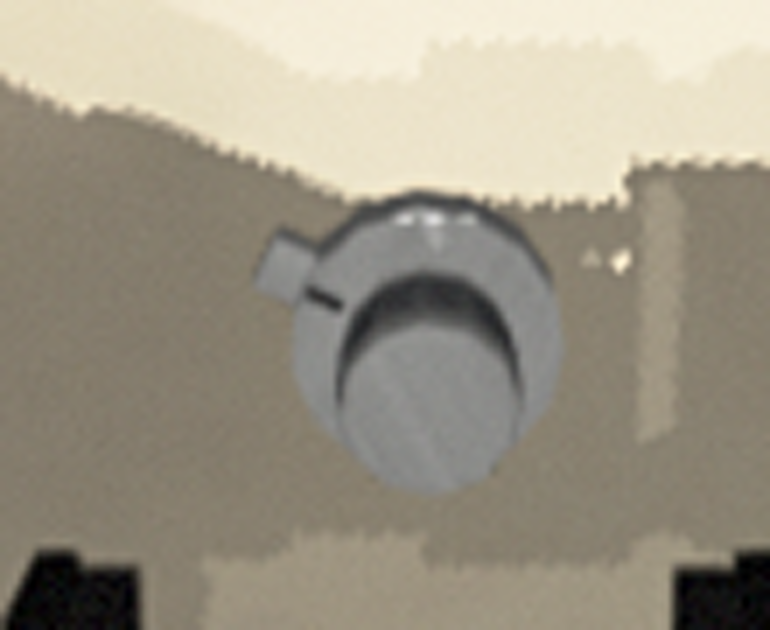

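```bash
python3 - <<'E'
from h import *
d=cam("wrist")
C=lambda x,y:(200+x/7,150+y/7)
P=lambda x,y,z:onz(d,*C(x,y),z)
t=P(431,408,.046); print("top",t, "r", np.linalg.norm(P(341,408,.046)-P(522,408,.046))/2)
b=P(427.5,337,.018); print("body",b, np.linalg.norm(P(293,337,.018)-P(562,337,.018))/2)
c=(t+b)/2
k=P(268.5,255,.014); v=k-c; print("key",np.hypot(*v[:2]),np.degrees(np.arctan2(v[1],v[0])))
v=k-t; print("key",np.hypot(*v[:2]),np.degrees(np.arctan2(v[1],v[0])))
m1=P(307,290,.018);m2=P(342,305,.018); v=m1-m2; print("mark",np.degrees(np.arctan2(v[1],v[0])))
e1=P(280,228,.014);e2=P(257,283,.014); v=e2-e1; print("edge",np.degrees(np.arctan2(v[1],v[0]))-90, np.linalg.norm(v))
print(c,plan([c[0],c[1],.023]),plan([t[0],t[1],.023]))
E
```

```text
top [0.46226518 0.37595458 0.046     ] r 0.01066666277533793
body [0.46149167 0.37625782 0.018     ] 0.017587473114189886
key 0.02338187877350873 -143.39407947127913
key 0.023604564961141446 -144.24934679797616
mark -140.75359592098874
edge -139.7330176535845 0.008063557481759145
[0.46187842 0.3761062  0.032     ] [ 0.03705698 -0.02421593  0.93423011] [ 0.03744293 -0.02007978  0.9342282 ]
```

```bash
python3 -m pendant '[[0.01,-0.01,0.12,0,0,0],[0.02,-0.02,0.26,0,0,0],[0.037,-0.022,0.4,0,0,0],[0.037,-0.022,0.55,0,0,0],[0.037,-0.022,0.7,0,0,0],[0.037,-0.022,0.82,0,0,0],[0.037,-0.022,0.91,0,0,0],[0.037,-0.022,0.94,0,0,0]]'
python3 -m pendant '[[0,0,0,0,0,0],[0,0,0,0,0,0],[0,0,0,0,0,0],[0,0,0,0,0,0],[0,0,-0.03,0,0,0],[0,0,-0.15,0,0,0],[0,0,-0.35,0,0,0],[0,0,-0.6,0,0,0]]' 0 20
```

```text
time_s: 15.6
tool_pos: [0.4627, 0.3743, 0.0219]
tool_rot: [-180.0, 0.0, 63.1]
force: [-0.5, -0.1, -0.2]
grip_width: 0.0448
time_s: 16.6
tool_pos: [0.463, 0.3745, 0.0842]
tool_rot: [180.0, -0.0, 63.1]
force: [0.9, 0.2, -0.9]
grip_width: 0.0212
```

```bash
python3 -m pendant '[[-0.08,0.06,-0.1,0,0,0],[-0.18,0.14,-0.2,0,0,0],[-0.3,0.24,-0.3,0,0,0],[-0.42,0.34,-0.4,0,0,0],[-0.54,0.44,-0.5,0,0,0],[-0.66,0.54,-0.5,0,0,0],[-0.78,0.64,-0.5,0,0,0],[-0.9,0.73,-0.5,0,0,0]]'
python3 -m pendant '[[-0.11,0.09,-0.05,0,0,0],[-0.22,0.18,-0.1,0,0,0],[-0.33,0.27,-0.15,0,0,0],[-0.45,0.36,-0.2,0,0,0],[-0.56,0.45,-0.25,0,0,0],[-0.67,0.54,-0.3,0,0,0],[-0.78,0.63,-0.36,0,0,0],[-0.9,0.73,-0.36,0,0,0]]'
python3 -m pendant '[[-0.11,0.09,0,0,0,0],[-0.22,0.18,0,0,0,0],[-0.33,0.27,0,0,0,0],[-0.45,0.36,0,0,0,0],[-0.56,0.45,0,0,0,0],[-0.67,0.54,0,0,0,0],[-0.78,0.63,0,0,0,0],[-0.9,0.73,0,0,0,0]]'
python3 -m pendant '[[-0.11,0.09,0,0,0,0.06],[-0.22,0.18,0,0,0,0.12],[-0.33,0.27,0,0,0,0.18],[-0.45,0.36,0,0,0,0.24],[-0.56,0.45,0,0,0,0.3],[-0.67,0.54,0,0,0,0.36],[-0.78,0.63,0,0,0,0.42],[-0.9,0.73,0,0,0,0.467]]'
python3 - <<'E'
from h import *
d=cam("wrist"); print(d["obs"]["tool_pos"],d["obs"]["tool_rot"])
cv2.imwrite("pics/w4.png",cv2.resize(d["frame"][:,:,::-1],None,fx=1.5,fy=1.5))
E
```

```text
time_s: 17.6
tool_pos: [0.4874, 0.2599, 0.1321]
tool_rot: [-180.0, 0.0, 63.1]
force: [0.1, -0.2, -1.3]
grip_width: 0.0214
time_s: 18.6
tool_pos: [0.5125, 0.1472, 0.1693]
tool_rot: [180.0, -0.1, 63.2]
force: [0.9, -0.5, -2.4]
grip_width: 0.0212
time_s: 19.6
tool_pos: [0.5366, 0.0338, 0.1686]
tool_rot: [180.0, -0.0, 63.2]
force: [0.3, -0.5, -0.6]
grip_width: 0.0217
time_s: 20.6
tool_pos: [0.5609, -0.0796, 0.1686]
tool_rot: [180.0, -0.0, 21.0]
force: [0.3, -0.8, -1.6]
grip_width: 0.0214
[ 0.56094596 -0.07955397  0.16856588] [ 1.79996745e+02 -5.33209594e-03  2.09773897e+01]
```

View pics/w4.png

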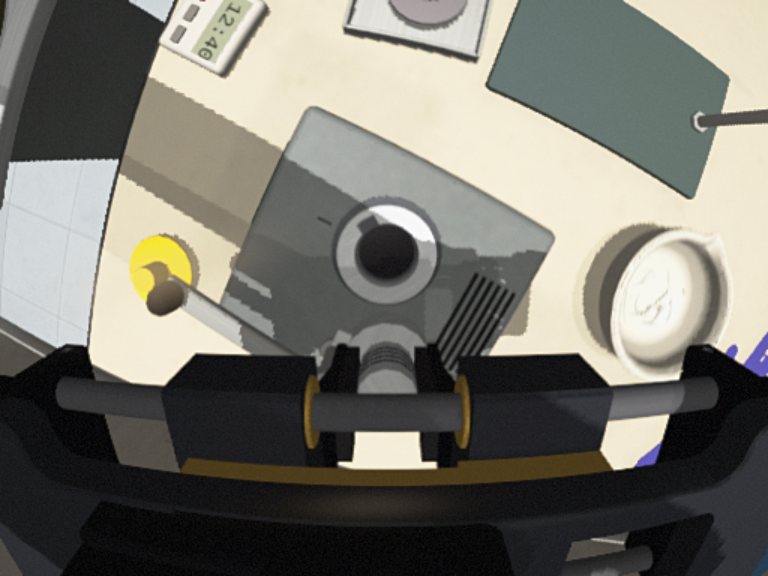

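```bash
python3 - <<'E'
from h import *
d=cam("wrist")
crop(d,210,120,305,210,7,"pics/w4c.png")
crop(d,205,200,310,280,7,"pics/w4k.png")
E
```

```text
(no output)
```

View pics/w4c.png

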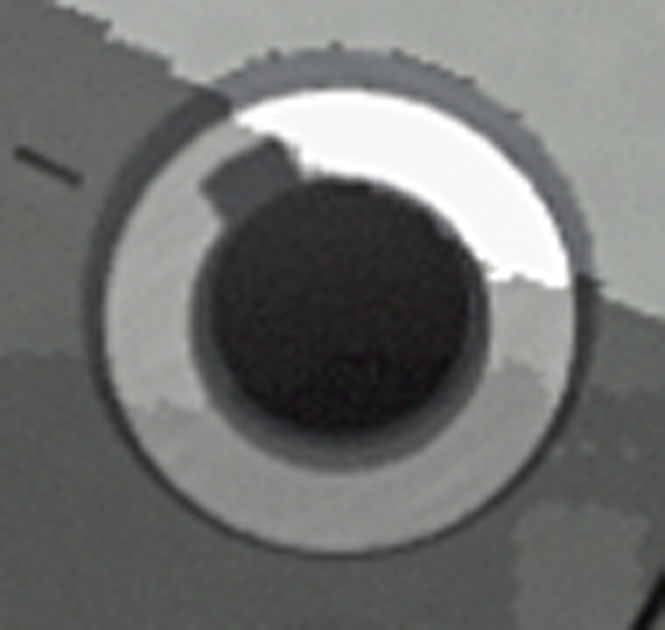

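View pics/w4k.png

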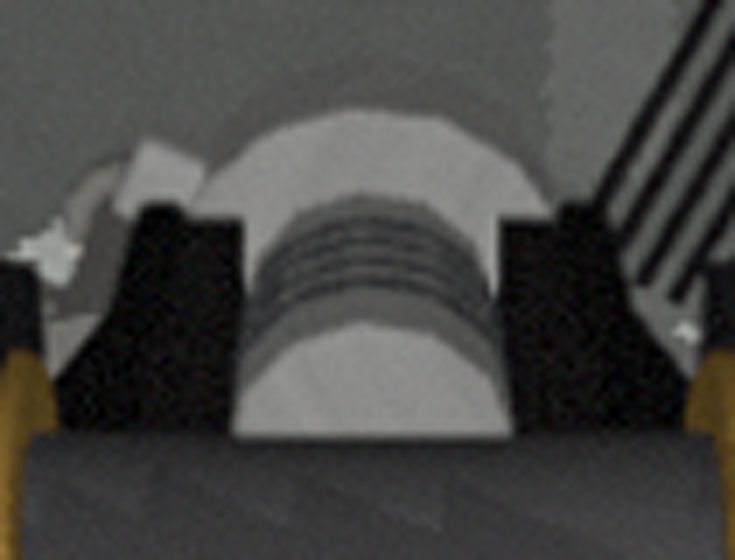

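```bash
python3 - <<'E'
from h import *
d=cam("wrist"); o=d["obs"]
C=lambda x,y:(210+x/7,120+y/7)
P=lambda x,y,z=.059:onz(d,*C(x,y),z)
ls=[P(105,320),P(577,320),P(341,88),P(341,552)]
c=(ls[0]+ls[1]+ls[2]+ls[3])/4; print("rim",c,np.linalg.norm(ls[0]-ls[1]),np.linalg.norm(ls[2]-ls[3]),(ls[0]+ls[1])/2,(ls[2]+ls[3])/2)
s=P(239,162.5); v=s-c; a=np.degrees(np.arctan2(v[1],v[0])); print("slot",np.hypot(*v[:2]),a)
v=(P(203,185)+P(275,140))/2-(P(230,222)+P(298,182))/2; print(np.degrees(np.arctan2(v[1],v[0])))
v=P(203,185)-P(275,140); print("outer edge",np.linalg.norm(v),np.degrees(np.arctan2(v[1],v[0]))+90)
K=lambda x,y,z:onz(d,205+x/7,200+y/7,z)
z=o["tool_pos"][2]-.008
e1=K(150,140,z);e2=K(118,205,z);v=e2-e1;print("edge",np.linalg.norm(v),np.degrees(np.arctan2(v[1],v[0]))-90)
v=(e1+e2)/2-o["tool_pos"];print("key r,dir",np.hypot(*v[:2]),np.degrees(np.arctan2(v[1],v[0])))
zb=o["tool_pos"][2]-.004
# body top circle nearest edge and side estimate
print("bodytop front edge",K(370,108,zb)-o["tool_pos"])
Rt=T_tool(o)[:3,:3]
print((Rt.T@(K(370,108,zb)-o["tool_pos"]))*1e3, (Rt.T@((e1+e2)/2-o["tool_pos"]))*1e3)
print(plan([c[0],c[1],.085]))
E
```

```text
rim [ 0.55072406 -0.05379497  0.059     ] 0.06284037272791766 0.06279575142704127 [ 0.5505977  -0.05345414  0.059     ] [ 0.55085041 -0.0541358   0.059     ]
slot 0.025110393023447287 143.05931729305343
142.65760959627704
outer edge 0.011162342178311814 -37.22803892671776
edge 0.006894643342248813 -185.6313085458679
key r,dir 0.02357077277487904 175.46630474858108
bodytop front edge [-0.0067026   0.01628513 -0.004     ]
[ -0.44495743 -17.61089672   3.97348832] [-21.28071265 -10.14223811   7.99046961]
[ 5.92914665e-04 -2.79426377e-01  8.35229693e-01]
```

```bash
python3 -m pendant '[[0,-0.04,0.05,0,0,0.06],[0,-0.1,0.12,0,0,0.12],[0,-0.16,0.22,0,0,0.18],[0,-0.22,0.32,0,0,0.24],[0,-0.27,0.45,0,0,0.3],[0,-0.28,0.6,0,0,0.36],[0,-0.28,0.75,0,0,0.36],[0,-0.28,0.82,0,0,0.36]]'
python3 - <<'E'
from h import *
d=cam("wrist"); o=d["obs"]; print(o["tool_pos"],o["tool_rot"],plan([.5507,-.0538,.067]))
cv2.imwrite("pics/w5.png",cv2.resize(d["frame"][120:290,150:360,::-1],None,fx=3.5,fy=3.5))
s=cam("scene"); crop(s,260,150,365,225,7,"pics/s5.png")
E
```

```text
time_s: 21.75
tool_pos: [0.5501, -0.052, 0.0855]
tool_rot: [180.0, 0.1, -11.1]
force: [-0.4, 1.1, -0.8]
grip_width: 0.0213
[ 0.55012052 -0.05201778  0.08550448] [ 1.79992511e+02  8.14939595e-02 -1.11308915e+01] [0.01161371 0.01361872 0.18039501]
```

View pics/w5.png

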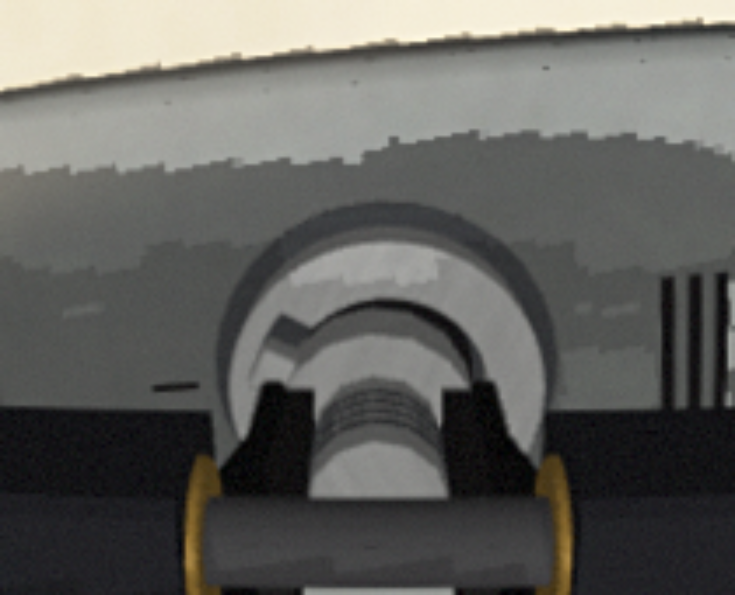

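View pics/s5.png

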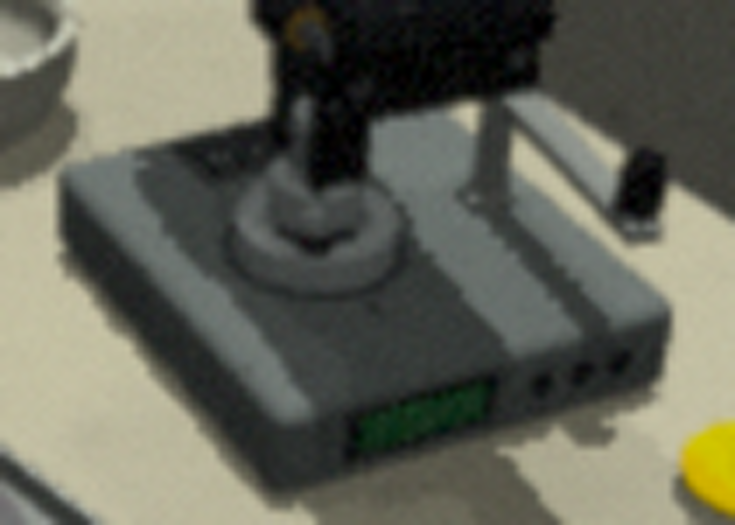

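```bash
python3 -m pendant '[[0.005,0.012,0.01,0,0,0],[0.005,0.012,0.03,0,0,0],[0.005,0.012,0.05,0,0,0],[0.005,0.012,0.07,0,0,0],[0.005,0.012,0.09,0,0,0],[0.005,0.012,0.1,0,0,0],[0.005,0.012,0.11,0,0,0],[0.005,0.012,0.115,0,0,0]]'
python3 - <<'E'
from h import *
d=cam("wrist"); o=d["obs"]; print(o["tool_pos"],o["force"],o["wrist_torque"])
cv2.imwrite("pics/w6.png",cv2.resize(d["frame"][170:270,200:310,::-1],None,fx=6,fy=6))
E
```

```text
time_s: 22.85
tool_pos: [0.551, -0.0538, 0.075]
tool_rot: [-180.0, -0.0, -11.3]
force: [0.6, 0.5, -1.1]
grip_width: 0.0212
[ 0.5510087  -0.05375948  0.07503636] [ 0.64563614  0.48581701 -1.06721819] [-0.10506543  0.06274809 -0.02189108]
```

View pics/w6.png

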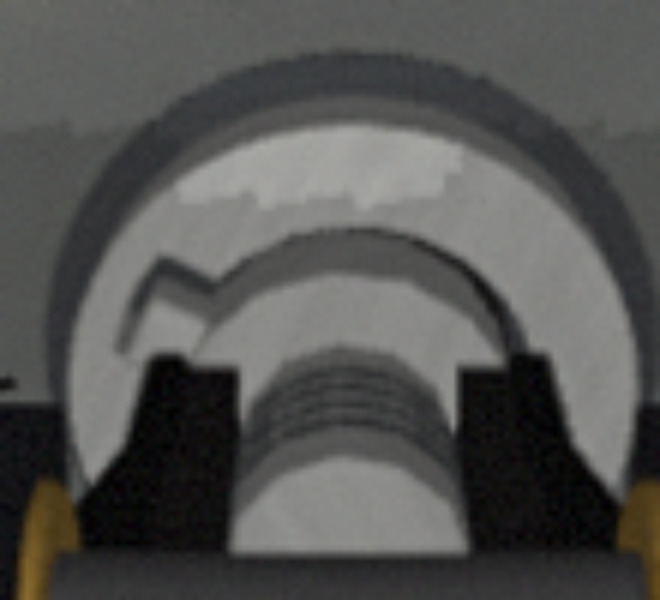

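No contact so far, and the key sits between the slot walls. I'll continue down gently.

```bash
python3 -m pendant '[[0,0,0.01,0,0,0],[0,0,0.02,0,0,0],[0,0,0.03,0,0,0],[0,0,0.04,0,0,0],[0,0,0.05,0,0,0],[0,0,0.06,0,0,0],[0,0,0.07,0,0,0],[0,0,0.075,0,0,0]]'
```

```text
time_s: 23.9
tool_pos: [0.551, -0.0537, 0.068]
tool_rot: [-180.0, 0.0, -11.3]
force: [-2.0, -0.4, 4.5]
grip_width: 0.0217
```

```bash
python3 -m pendant '[[0,0,0.005,0,0,0.01],[0,0,0.008,0,0,0.02],[0,0,0.01,0,0,0.02],[0,0,0.012,0,0,0],[0,0,0.012,0,0,-0.02],[0,0,0.012,0,0,-0.02],[0,0,0.012,0,0,0],[0,0,0.012,0,0,0]]'
```

```text
time_s: 24.9
tool_pos: [0.5522, -0.0539, 0.068]
tool_rot: [-179.9, -0.1, -11.3]
force: [-2.0, -0.2, 7.6]
grip_width: 0.0213
```

```bash
python3 -m pendant '[[0,0,0,0,0,0],[0,0,0,0,0,0],[0,0,0,0,0,0],[0,0,-0.02,0,0,0],[0,0,-0.1,0,0,0],[0,0,-0.25,0,0,0],[0,0,-0.45,0,0,0],[0,0,-0.65,0,0,0]]' 40
python3 - <<'E'
from h import *
d=cam("wrist"); o=d["obs"]; print(o["tool_pos"],o["tool_rot"])
cv2.imwrite("pics/w7.png",cv2.resize(d["frame"][140:260,180:330,::-1],None,fx=5,fy=5))
s=cam("scene"); crop(s,260,150,365,225,7,"pics/s7.png")
E
```

```text
time_s: 25.9
tool_pos: [0.5513, -0.0539, 0.1331]
tool_rot: [-180.0, -0.1, -11.3]
force: [0.4, 0.0, 1.0]
grip_width: 0.04
[ 0.55133058 -0.05388392  0.13313432] [-1.79976112e+02 -6.57302927e-02 -1.12990223e+01]
```

View pics/w7.png

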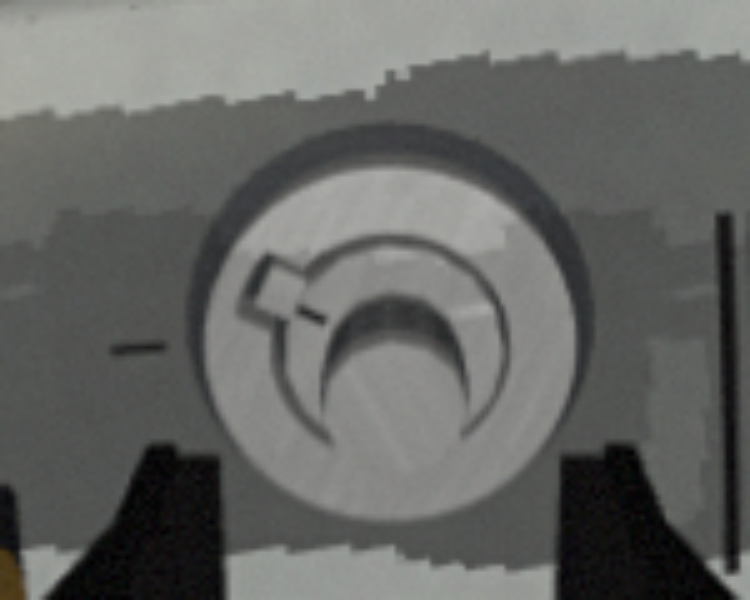

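View pics/s7.png

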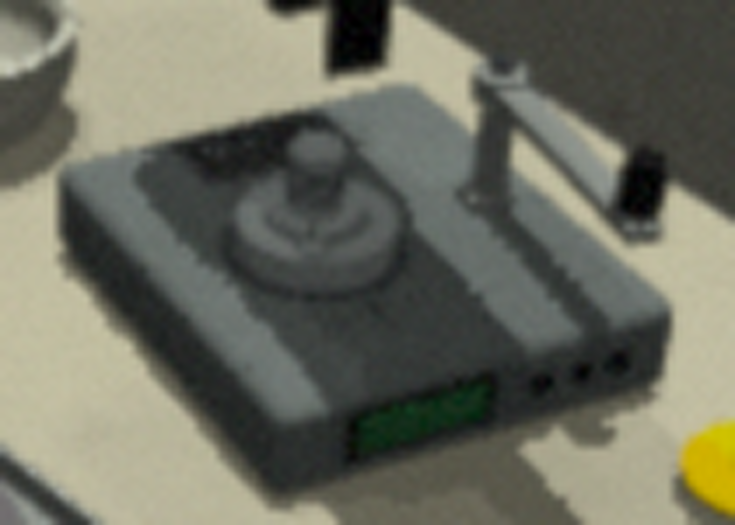

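```bash
python3 - <<'E'
from h import *
o=env.get_obs(); print(plan([.443,-.1075,.14],o=o))
s=cam("scene"); print(onz(s,260+645/7,150+155/7,.126))
E
```

```text
[-0.97451157  0.74007984 -0.06064657]
[ 0.44335141 -0.11309472  0.126     ]
```

```bash
python3 -m pendant '[[-0.1,0.07,-0.06,0,0,-0.118],[-0.22,0.17,-0.07,0,0,-0.236],[-0.34,0.26,-0.07,0,0,-0.354],[-0.47,0.36,-0.07,0,0,-0.472],[-0.6,0.46,-0.07,0,0,-0.59],[-0.73,0.56,-0.07,0,0,-0.708],[-0.86,0.66,-0.07,0,0,-0.826],[-0.97,0.74,-0.07,0,0,-0.944]]' 30 5
python3 - <<'E'
from h import *
d=cam("wrist"); o=d["obs"]; print(o["tool_pos"],o["tool_rot"])
cv2.imwrite("pics/w8.png",cv2.resize(d["frame"][:,:,::-1],None,fx=1.5,fy=1.5))
E
```

```text
time_s: 27.05
tool_pos: [0.4403, -0.1076, 0.1377]
tool_rot: [-179.9, 0.0, 74.0]
force: [-1.0, 0.7, 1.1]
grip_width: 0.0298
[ 0.44026191 -0.10761259  0.13771303] [-1.79938464e+02  4.91145443e-03  7.40034508e+01]
```

View pics/w8.png

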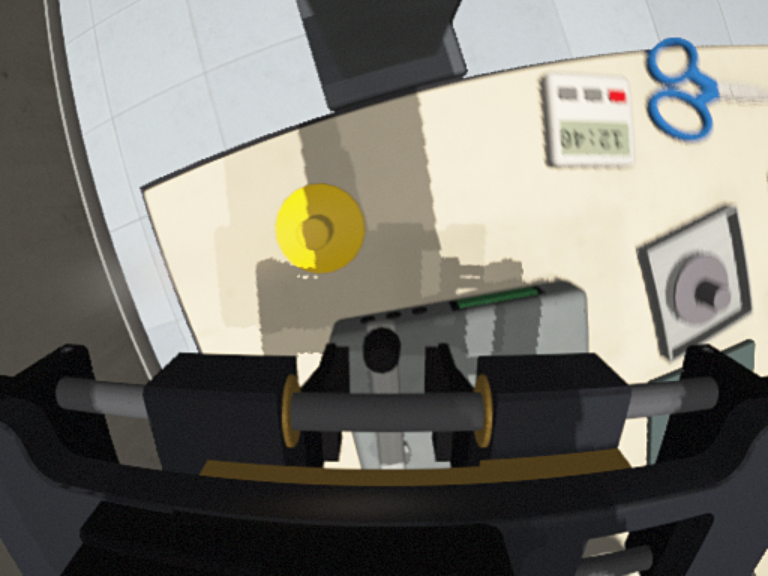

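```bash
python3 - <<'E'
from h import *
d=cam("wrist"); o=d["obs"]
k=onz(d,381/1.5,351/1.5,.126); print(k, plan([.4435,-.1077,.107],o=o),plan([k[0],k[1],.107],o=o))
yaw=np.radians(-5); w=np.array([.5505,-.0535]); h=w+.078*np.array([np.sin(yaw),-np.cos(yaw)])
v=k[:2]-h; print(h,np.hypot(*v),np.degrees(np.arctan2(v[1],v[0])))
E
```

```text
[ 0.43526525 -0.1102217   0.126     ] [0.0210873  0.04394199 0.30526321] [-0.02555127 -0.02845835  0.30546025]
[ 0.54370185 -0.13120319] 0.11044781098751769 169.0491161653024
```

```bash
python3 -m pendant '[[0,0.02,0.03,0,0,0],[0,0.03,0.06,0,0,0],[0,0.03,0.1,0,0,0],[0,0.03,0.15,0,0,0],[0,0.03,0.2,0,0,0],[0,0.03,0.25,0,0,0],[0,0.03,0.29,0,0,0],[0,0.03,0.3,0,0,0]]'
python3 - <<'E'
from h import *
o=env.get_obs(); T=T_tool(o); p=o["tool_pos"]; print(p,o["force"])
w=np.array([.5505,-.0535]); h=np.array([.5437,-.1312])
v=p[:2]-h; th0=np.degrees(np.arctan2(v[1],v[0])); print(th0,np.hypot(*v))
for t in np.linspace(th0,85-3,17)[1:]:
    q=np.append(h+.104*np.array([np.cos(np.radians(t)),np.sin(np.radians(t))]),p[2])
    print(round(t,1),np.round(T[:3,:3].T@(q-p)/.1,3), round((th0-t)/90,3))
E
```

```text
time_s: 28.15
tool_pos: [0.4441, -0.1082, 0.108]
tool_rot: [-180.0, 0.0, 73.7]
force: [0.3, -0.1, -0.4]
grip_width: 0.0297
[ 0.44405636 -0.10820353  0.10803797] [ 0.32783231 -0.08486275 -0.40853106]
167.0044093387169 0.10226286444604155
161.7 [ 0.095 -0.018 -0.   ] 0.059
156.4 [ 0.191 -0.011 -0.   ] 0.118
151.1 [ 0.286  0.006 -0.   ] 0.177
145.8 [ 0.379  0.031 -0.   ] 0.236
140.4 [ 0.47   0.065 -0.   ] 0.295
135.1 [ 0.556  0.107 -0.   ] 0.354
129.8 [ 0.639  0.157 -0.   ] 0.413
124.5 [ 0.716  0.215 -0.   ] 0.472
119.2 [ 0.788  0.279 -0.   ] 0.531
113.9 [ 0.854  0.349 -0.   ] 0.59
108.6 [ 0.913  0.426 -0.   ] 0.649
103.3 [ 0.964  0.507 -0.   ] 0.708
97.9 [ 1.008  0.593 -0.   ] 0.767
92.6 [ 1.043  0.683 -0.   ] 0.826
87.3 [ 1.07   0.776 -0.   ] 0.885
82.0 [ 1.089  0.87  -0.   ] 0.944
```

```bash
python3 -m pendant '[[0.095,-0.018,0,0,0,0.059],[0.19,-0.011,0,0,0,0.118],[0.285,0.006,0,0,0,0.177],[0.38,0.03,0,0,0,0.236],[0.47,0.065,0,0,0,0.295],[0.556,0.107,0,0,0,0.354],[0.64,0.157,0,0,0,0.413],[0.716,0.215,0,0,0,0.472]]' 24
python3 - <<'E'
from h import *
o=env.get_obs(); T=T_tool(o); p=o["tool_pos"]; print(p,o["force"],o["tool_rot"])
h=np.array([.5437,-.1312])
v=p[:2]-h; th0=np.degrees(np.arctan2(v[1],v[0])); print(th0,np.hypot(*v))
for t in np.linspace(th0,85-1,9)[1:]:
    q=np.append(h+.104*np.array([np.cos(np.radians(t)),np.sin(np.radians(t))]),p[2])
    print(round(t,1),np.round(T[:3,:3].T@(q-p)/.1,3), round((th0-t)/90,3))
s=cam("scene"); crop(s,260,150,365,225,7,"pics/s9.png")
E
```

```text
time_s: 29.15
tool_pos: [0.4851, -0.0455, 0.1084]
tool_rot: [180.0, 0.0, 31.0]
force: [-0.8, -1.0, 0.9]
grip_width: 0.0239
[ 0.48514793 -0.04553798  0.10841382] [-0.76837927 -0.98512341  0.94147235] [1.79993737e+02 1.07351362e-02 3.10172630e+01]
124.35355389383182 0.1037609148136673
119.3 [ 0.091 -0.004 -0.   ] 0.056
114.3 [ 0.183  0.003 -0.   ] 0.112
109.2 [ 0.273  0.018 -0.   ] 0.168
104.2 [ 0.362  0.04  -0.   ] 0.224
99.1 [ 0.448  0.071 -0.   ] 0.28
94.1 [ 0.531  0.109 -0.   ] 0.336
89.0 [ 0.611  0.154 -0.   ] 0.392
84.0 [ 0.687  0.205 -0.   ] 0.448
```

View pics/s9.png

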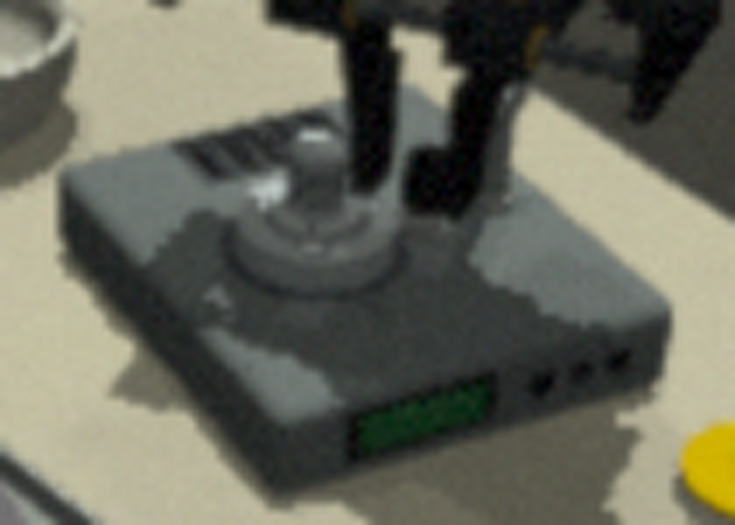

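The latch is following and the knob sits between the fingers. I'll carry on to the stop.

```bash
python3 -m pendant '[[0.091,-0.004,0,0,0,0.056],[0.183,0.003,0,0,0,0.112],[0.273,0.018,0,0,0,0.168],[0.362,0.04,0,0,0,0.224],[0.448,0.07,0,0,0,0.28],[0.53,0.109,0,0,0,0.336],[0.61,0.154,0,0,0,0.392],[0.68,0.2,0,0,0,0.44]]'
python3 -m pendant '[[0.005,0,0,0,0,0],[0.01,0,0,0,0,0],[0.015,0.001,0,0,0,0],[0.02,0.001,0,0,0,0],[0.025,0.001,0,0,0,0],[0.03,0.002,0,0,0,0],[0.03,0.002,0,0,0,0],[0.03,0.002,0,0,0,0]]'
```

```text
time_s: 30.2
tool_pos: [0.5534, -0.0276, 0.1083]
tool_rot: [180.0, 0.0, -8.5]
force: [-1.3, -0.4, -0.1]
grip_width: 0.0239
time_s: 31.2
tool_pos: [0.5565, -0.0281, 0.1084]
tool_rot: [-180.0, -0.0, -8.4]
force: [-0.2, 0.4, 0.3]
grip_width: 0.0244
```

```bash
python3 -m pendant '[[0.005,0,0,0,0,0],[0.01,0,0,0,0,0],[0.015,0,0,0,0,0],[0.02,0.001,0,0,0,0],[0.025,0.001,0,0,0,0],[0.03,0.002,0,0,0,0],[0.03,0.002,0,0,0,0],[0.03,0.002,0,0,0,0]]'
```

```text
time_s: 32.2
tool_pos: [0.5579, -0.0282, 0.1081]
tool_rot: [-180.0, 0.2, -8.4]
force: [-6.7, 2.8, 3.8]
grip_width: 0.0239
```

```bash
python3 -m pendant '[[-0.03,0,0,0,0,0],[-0.05,0,0,0,0,0],[-0.05,0,0,0,0,0],[-0.05,0,-0.05,0,0,0],[-0.05,0,-0.15,0,0,0],[-0.05,0,-0.3,0,0,0],[-0.05,0,-0.6,0,0,0],[-0.05,0,-0.9,0,0,0]]' 34
python3 - <<'E'
from h import *
d=cam("wrist"); o=d["obs"]; print(o["tool_pos"],o["tool_rot"],o["force"])
cv2.imwrite("pics/w10.png",cv2.resize(d["frame"][:,:,::-1],None,fx=1.5,fy=1.5))
crop(d,200,120,330,220,6,"pics/w10c.png")
s=cam("scene"); crop(s,230,140,380,240,5,"pics/s10.png")
E
```

```text
time_s: 33.2
tool_pos: [0.5547, -0.0281, 0.2003]
tool_rot: [-180.0, -0.1, -8.4]
force: [0.4, 0.4, 0.7]
grip_width: 0.0339
[ 0.5546953  -0.02810756  0.20034144] [-1.79984687e+02 -6.01508272e-02 -8.41951937e+00] [0.40236957 0.38792293 0.68389176]
```

View pics/w10.png

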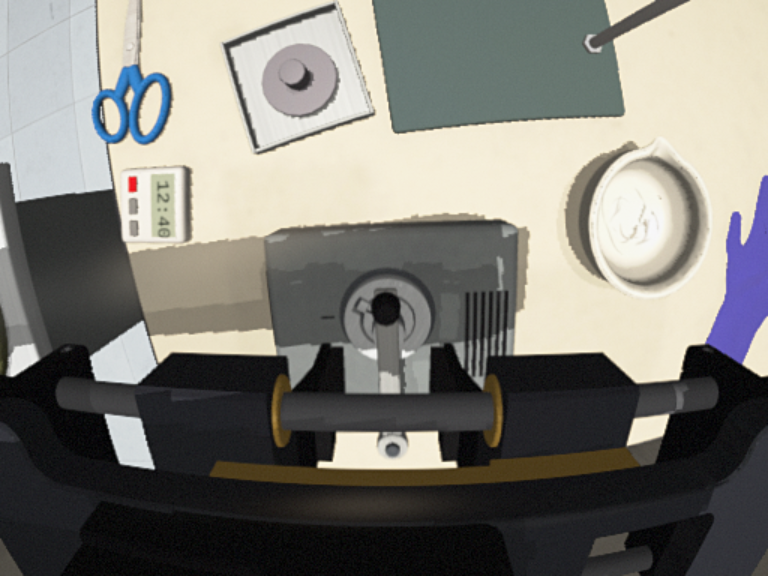

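View pics/s10.png

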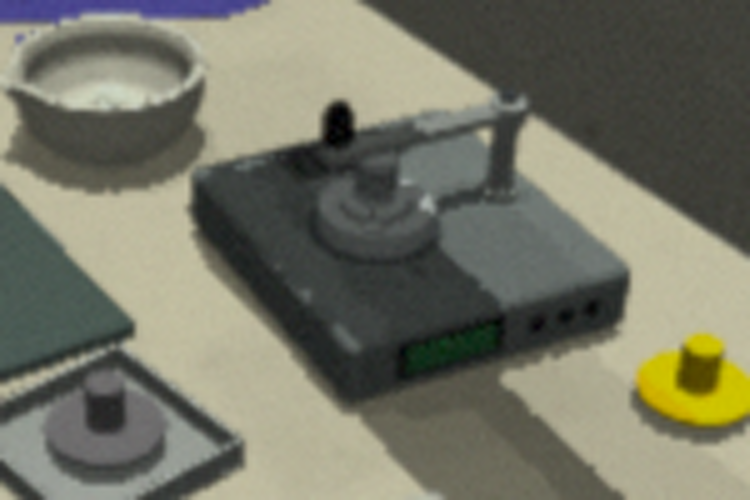

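```bash
python3 - <<'E'
from h import *
d=cam("wrist")
P=lambda u,v,z:onz(d,u/1.5,v/1.5,z)
k=P(385,303,.126);h=P(392,446,.102);v=(k-h);print(k,h,np.hypot(*v[:2]),np.degrees(np.arctan2(v[1],v[0])))
a=P(322,317,.045);b=P(334,317,.045);print("tick",a,b)
c0=P(266,236,.045);c1=P(515,221,.045);v=c1-c0;print(c0,c1,np.degrees(np.arctan2(v[1],v[0])))
print("plug",P(300,80,.017),P(293,72,.043))
t=[P(*q,.018) for q in [(222,43),(336,4),(374,113),(257,152)]];print(np.mean(t,0))
k=onz(d,385/1.5,307/1.5,.115);print(k)
E
```

```text
[ 0.55684113 -0.02396835  0.126     ] [ 0.54513887 -0.13614533  0.102     ] 0.1127857197717862 84.0444674099076
tick [ 0.50448862 -0.05135717  0.045     ] [ 0.51362911 -0.05270256  0.045     ]
[0.47406937 0.01671464 0.045     ] [0.6583706  0.00071871 0.045     ] -4.960404273520224
plug [0.51371597 0.13285654 0.017     ] [0.51339389 0.13360821 0.043     ]
[0.51066233 0.13752671 0.018     ]
[ 0.55604496 -0.02959074  0.115     ]
```

View pics/w10c.png

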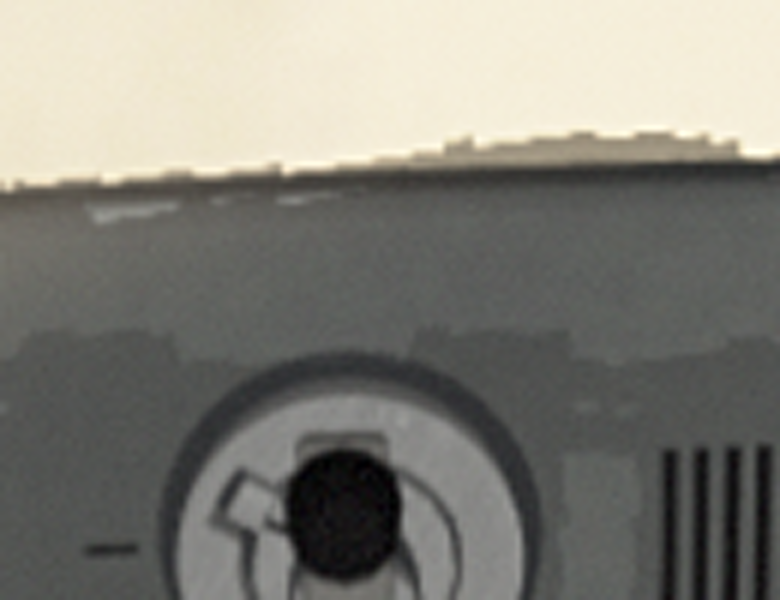

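```bash
python3 - <<'E'
from h import *
o=env.get_obs(); print(o["time_s"],o["force"])
print(env.sign_off())
E
```

```text
33.35 [ 0.27182826 -0.65154835 -0.4179142 ]
the job is handed in; nothing more can be done
None
```

I handed the job in at 33.4 s of the 64 s allowed. The plug stands in the tray, the single-key cell is home in the well, and the latch is closed over it. `sign_off` gave no verdict, so this rests on my own last checks.

- **Plug:** It stands upright, about 6 mm from the tray's middle (30 mm allowed), and is released.
- **Cell:** I saw the slot with the wrist camera, about 32° to one side of the analyser's front. I turned the key in line with it above the well and lowered it, so no search by turning was needed. Once it was down I only turned it about 2° each way under light pressure. The force was at most 7.6 N in the readings after each move. It came to rest at a tool height of 68 mm, about 1 mm above my predicted home height. Held on the rim, it would have stopped near 75 mm. Afterwards the picture shows the key down in its slot.
- **Latch:** I guided the knob round until it met firm resistance of about 7 N. The arm measures about 84°, against 85° expected when closed. That is within measuring error, as my point on the hinge was rough and gave a 113 mm radius instead of 104 mm.
- **Bystanders:** I did not touch the two-key cell, the beaker or the yellow look-alike, but I took no final position measurement of them. The gripper was clear of everything at hand-in.

One check disagreed. A wrist-camera reading of the knob before I gripped it was about 8 mm off the earlier ones. I trusted the other cameras and the arm's geometry, and the descent over the knob was free of contact.

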